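# Line up the tuning slug of an ignition coil

## Task

The opened welding-machine module needs its ignition coil set: take the tuning tool with the flat-sided rectangular handle from the stand, seat its blade in the slotted brass slug inside the taller coil, and, holding the sprung slug lightly pressed down (it locks when it is not), turn it until its slot lines up with the two raised index marks on the coil's rim. Never press or lever on the coil or slug with more than 15 N, and leave the small coil and everything else on the bench alone. Then put the tool back upright, fully down, in the stand hole it came from.

Things in the scene. Friction and masses are not known exactly. Their poses are not given: they have to be found in the camera images.
- tuner: tuning tool, grey plastic, about 45 g, loose, standing blade-down in one of the stand's three holes (which differs). Origin on its axis at the underside of its round flange (26 mm across, 4 mm thick) that rests on the stand's top; z up along the handle. Handle rectangular, 18 mm along tool x, 14 mm along tool y, 4 to 66 mm above the origin.
- tuner_tip (a point): centre of the blade's end, 45 mm below the tool's origin. Under the flange: a round shank 14 mm across and 35 mm long, then the flat blade, 14 mm wide along tool x, 2.2 mm thick along tool y, 10 mm long (parallel to the handle's wider faces)
- stand: fixed wooden block 60 (x) x 190 (y) x 55 (z) mm, origin at the centre of its underside; three through holes 18 mm across at y = -60, 0 and 60 mm hold the three tools
- driver: bystander: round-handled driver, grey swelling handle 20 mm thick, 56 mm above the stand; leave it in its hole
- punch: bystander: bare steel punch, round, 10 mm thick, 54 mm above the stand; leave it in its hole
- chassis: fixed open aluminium tray 180 (x) x 200 (y) x 20 (z) mm with a circuit board (top at 8 mm), origin at the centre of its underside; its far edge carries parts up to 32 mm high; the two coils stand on the board 48 mm either side of its middle along y, which is which differs
- coil: the taller coil, fixed: black plastic former 42 mm high with a copper winding, rim flange 40 mm across, bore 23 mm across with the brass slug in it. Origin at the centre of its underside, z up. Two raised white index marks (7 x 2.5 x 2 mm) lie on the rim along its +x and -x
- coil_mouth (a point): centre of the taller coil's bore at the rim, 42 mm above the coil's origin. The slug's face lies 3 to 15 mm below it (differs, not told). The slug, 22 mm across, has a slot 3.1 mm wide, 4 mm deep right across its face. It is sprung and locked: it turns only while pushed down with over 4 N; it then gives 1.5 mm (4 to 8 N) and is solid below
- slug (a joint): angle of the slug's slot about the vertical in rad, counter-clockwise from above positive; at 0 and at 3.14 the slot lies along the coil's x, in line with the index marks (either counts). Turns from -0.5 to 3.64 with light friction (0.03 N m) while pushed down, stays where it is left. Starts between 0.6 and 2.54
- small_coil: bystander: the small coil, fixed, 26 mm high, rim 30 mm across, origin at the centre of its underside
- wrench: bystander: open wrench lying on the bench
- hammer: bystander: hammer lying on the bench
- spray: bystander: spray can, 54 mm across, 160 mm tall
- bar_stock: bystander: round steel bar, 18 mm across, 160 mm long, lying
- nut_tray: bystander: steel tray 100 x 140 x 30 mm
- offcut: bystander: steel block 50 x 30 x 20 mm
There are look-alikes about, which are no part of the job. Leave any blue, orange or red look-alike of the tuner alone.

How it is judged:
By the outcome, as a careful person would: the job done as asked, in the order asked, and still so for the second after the job is handed in, with the robot touching nothing.
It also fails if it takes over 72 s, if anything falls off the work surface, if the arm or the gripper's body presses on something with over 40 N, if the wrist force passes 120 N, or if a joint passes its speed limit or range.

## Robot

A 6-joint arm with a two-finger parallel gripper is mounted at the origin on the work surface. World frame = base frame: x ahead of the robot, y to its left, z up, the work surface at z = 0. Lengths are in m, angles in rad, forces in N, time in s.
With the tool pointing down it reaches from about 0.375 to 0.925 m from the base axis. Payload 5.7 kg.
Tool frame: the origin (TCP) lies at the very end of the fingers, on their centre line; the grasp point (between the pads) lies 19 mm behind it; z points along the fingers, y is the line along which they close (so a half turn about z gives the same grasp; the last joint's range is limited). The gripper opens to 88 mm and grips with 3 to 60 N. Pads are 20 mm wide; open, the fingers measure 115 mm over their backs; the gripper's body (75 mm by 178 mm) begins 61 mm behind the grasp point.
Start: joints at [-1.401, 0.359, 1.51, -0, 1.272, -0.115], TCP at [0.169, -0.576, 0.223] pointing down, gripper open.
Joint ranges: [-2.97, 2.97], [-1.01, 2.36], [0.21, 2.38], [-0.96, 4.11], [0.2, 2.71], [-2.98, 2.98]. Speed limits (rad/s): [2.39, 2.39, 3.14, 3.14, 3.14, 3.14].

## Interface

Orientations are given as a unit quaternion [x, y, z, w].
In Python, from station import manip gives the robot as it stands.
- The arm moves only by the tool move_arm, never from a script. Its argument "targets" is a list of rows, each a list of 2 entries, a list of its own where there are three numbers: the shift along the tool's x, y, z in units of 3 cm (1.0 is 3 cm), then the turn about the tool's z in units of 0.08 rad (1.0 is 0.08 rad). In form: [[[x, y, z], roll], ...]. A call has 1 to 20 rows; each row shifts and turns the commanded pose from where the row before left it, along the tool's axes as they then stand; what a row does not reach is not made up. A row lasts 1/12 s, in which the tool goes at most 41.7 mm and 7.16 degrees, less where a joint would pass 70% of its speed; a pose out of reach is approached as far as the arm can. A call with a number of a shift or a turn outside -1 to 1 is refused whole. A call with a gripper value outside its range is refused whole. "jaw" is the gripper's target within -1 to 1 (fully open at 1, half-way at 0, shut at -1), set as the call begins (left out, the last holds). The fingers move at their own pace and stop on an object; "grip_force" is the grip in N (left out, the last holds). Time passes only in rows, so rows that do not move let the fingers close. It gives the time, the measured TCP pose, the force, the opening and the grip force at its end, in the units of the state.
- manip.observe(): the state, without advancing time (a new reading comes with each control period).
- manip.camera(name): name is "scene" or "top"; returns a dict with "frame" (384x512x3 uint8, blue, green, red), "depth" (384x512 float32, m along the optical axis (not along the pixel's ray), 0 where there is no reading), "fx", "fy", "cx", "cy" (pixels), "origin" and "rotation" of the camera in the world. Camera axes: x right, y down, z forward; pixel columns grow to the right and rows downward; lengths in m; the calibration is good to about 2 mm. A picture is of the moment at which its call begins.
- manip.job_done(): hands the job in; it is judged then, once.
The state is a dict: "time_s": time; "joints": joint angles; "joint_vel": joint speeds; "joint_torque": joint torques, N m; "position": TCP position; "ee_rot": TCP orientation; "force": force on the tool from outside, world axes, zero at the start; "ft_torque": the same for the moment, N m; "grip_width": finger opening in m; "gripper_force": force on a finger pad.
Only numpy, scipy, OpenCV 4.12 (cv2) and the standard library are available. Lean on these libraries where they do the work, as an engineer would, in place of code of your own. Each camera call takes 0.05 s, during which the arm holds its last target. There are 200 camera calls.

## Working session

There is one attempt and no reset: what is moved stays moved. The work goes in short steps, Python scripts to look and compute and a tool call to move; the robot and the scene stay as the last step left them, time stands still between calls to the robot, and variables do not carry over. Pictures are saved under pics/ and viewed, at most 11 in all, crops included, and the job is handed in when it is done.

Besides the shell and the picture viewer there is one more tool, called after "Request:" as a command line: name --argument value ..., lists and objects as JSON in quotes. move_arm: Moves the arm, as the interface text tells. Its arguments: {"type":"object","properties":{"targets":{"type":"array"},"jaw":{"type":"number"},"grip_force":{"type":"number"}},"required":["targets"]}

```bash
mkdir -p pics; ls
python3 - <<'E'
from station import manip
import cv2,numpy as np
o=manip.observe(); print(o['time_s'],o['position'],o['ee_rot'],o['force'])
for n in('scene','top'):
    c=manip.camera(n); np.savez(''+n+'0.npz',**c); cv2.imwrite(f'pics/{n}0.png',c['frame'])
    print(n,c['fx'],c['cx'],c['cy'],c['origin'],np.round(c['rotation'],3).tolist())
E
```

```text
pics
0.0 [ 0.16843203 -0.57516505  0.22181836] [ 9.89880696e-01  1.41899195e-01 -2.50344510e-05 -9.08527678e-04] [-0.52350029 -0.26141567  0.91585131]
scene 483.7296870017713 257.5946649932443 201.57833710514535 [ 1.41244574 -0.54811943  0.8859168 ] [0.784, 0.45, -0.206, -0.375]
top 356.5512733349036 252.61745103640953 191.23451151501672 [ 0.3601458  -0.00678353  1.05076987] [-0.704, 0.704, -0.069, 0.057]
```

View pics/scene0.png

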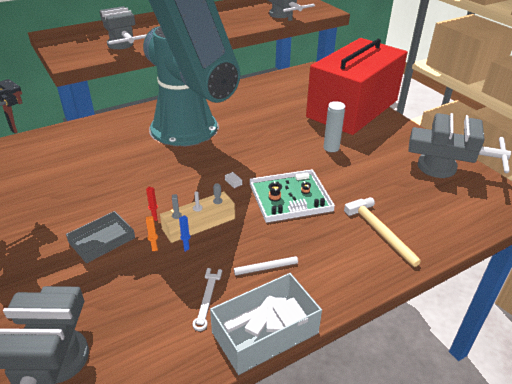

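View pics/top0.png

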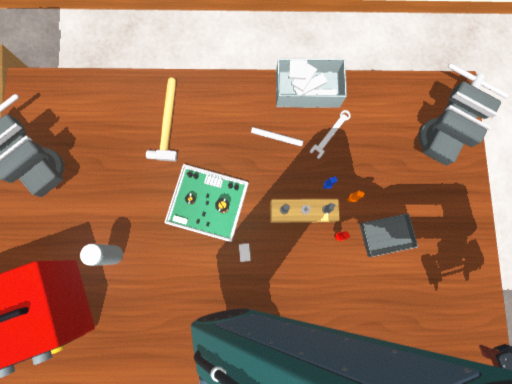

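```bash
cat > h.py <<'E'
import numpy as np,cv2
from scipy.spatial.transform import Rotation as R
def load(n): return dict(np.load(f'{n}.npz'))
def grab(n,tag):
    from station import manip
    c=manip.camera(n); np.savez(f'{tag}.npz',**c); return c
def rot(c): 
    q=np.array(c['rotation']); return q if q.shape==(3,3) else R.from_quat(q).as_matrix()
def ray(c,u,v): return rot(c)@np.array([(u-c['cx'])/c['fx'],(v-c['cy'])/c['fy'],1.])
def onz(c,u,v,z):
    d=ray(c,u,v); o=np.array(c['origin']); return o+d*(z-o[2])/d[2]
def pt(c,u,v): return np.array(c['origin'])+ray(c,u,v)*c['depth'][int(v),int(u)]
def proj(c,p):
    q=rot(c).T@(np.array(p)-c['origin']); return q[0]/q[2]*c['fx']+c['cx'],q[1]/q[2]*c['fy']+c['cy']
def cloud(c):
    v,u=np.mgrid[0:384,0:512]; d=c['depth'].astype(float)
    P=np.stack([(u-c['cx'])/c['fx']*d,(v-c['cy'])/c['fy']*d,d],-1)
    return P@rot(c).T+np.array(c['origin'])
def crop(c,x0,y0,w,h,s): return cv2.resize(c['frame'][y0:y0+h,x0:x0+w],(w*s,h*s),interpolation=cv2.INTER_CUBIC)
E
python3 - <<'E'
from h import *
s,t=load('scene0'),load('top0')
a=np.vstack([np.hstack([crop(s,140,170,100,75,4),crop(t,260,165,100,75,4)]),np.hstack([crop(s,240,160,100,75,4),crop(t,160,160,100,75,4)])])
cv2.imwrite('pics/m.png',a)
for c,n in((s,'s'),(t,'t')):
    P=cloud(c)
    for (u,v) in ([(175,200),(197,196),(217,188),(274,188),(306,185)] if n=='s' else [(285,209),(306,209),(328,209),(223,205),(190,198),(331,183),(356,197),(342,236)]):
        print(n,u,v,np.round(P[v,u],3))
    print('cal', np.round(pt(c,*((230,350) if n=='s' else (200,130))),3))
E
```

```text
s 175 200 [ 0.499 -0.234  0.113]
s 197 196 [ 0.496 -0.173  0.099]
s 217 188 [ 0.497 -0.115  0.104]
s 274 188 [0.503 0.061 0.041]
s 306 185 [0.524 0.159 0.028]
cal [ 0.913 -0.3    0.048]
t 285 209 [ 0.482 -0.11   0.11 ]
t 306 209 [ 0.484 -0.168  0.097]
t 328 209 [ 0.482 -0.224  0.113]
t 223 205 [0.503 0.06  0.035]
t 190 198 [0.525 0.157 0.025]
t 331 183 [ 0.555 -0.238  0.101]
t 356 197 [ 0.519 -0.31   0.084]
t 342 236 [ 0.411 -0.263  0.095]
cal [ 0.742  0.136 -0.002]
```

View pics/m.png

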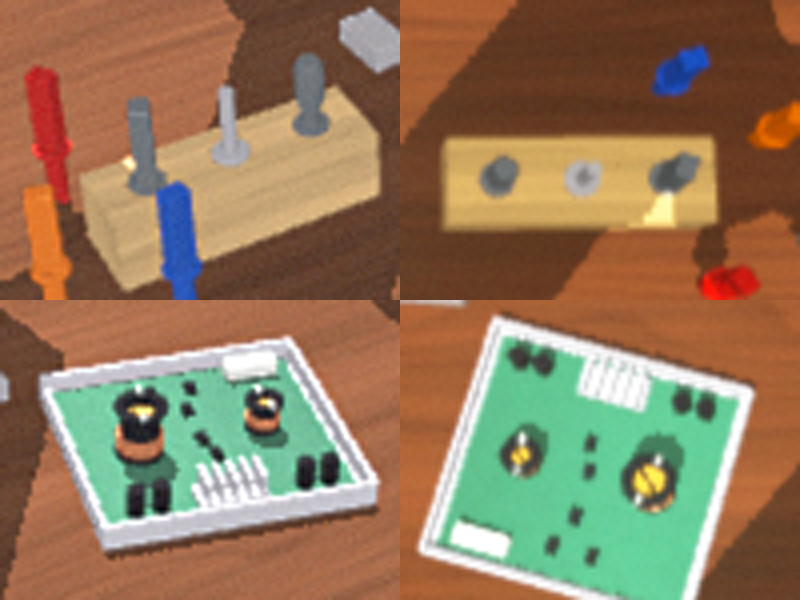

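The tuner is the tool at scene (175,206) / top (329,209). It is grey with a flat-sided handle and sits in the stand's −y end hole. The other two in the stand are the punch at scene (197,201), thin bare steel, and the swelling round driver at scene (217,193). The taller coil is at scene (274,188) / top (223,205). The blue, orange and red tools near the stand are look-alikes.

Run:
```python
from h import *
s,t=load('scene0'),load('top0')
for c,n in((s,'s'),(t,'t')):
    P=cloud(c); f=c['frame'].astype(int); hsv=cv2.cvtColor(c['frame'],cv2.COLOR_BGR2HSV)
    m=(abs(P[...,2]-.055)<.004)&(P[...,0]>.4)&(P[...,0]<.6)&(P[...,1]>-.29)&(P[...,1]<-.06)&(hsv[...,1]>60)
    q=P[m][:,:2]; r=cv2.minAreaRect((q*1000).astype(np.float32)); print(n,'stand',r,np.median(P[m][:,2]))
    # handle pts
    m=(P[...,2]>.066)&(P[...,2]<.14)&(np.hypot(P[...,0]-.487,P[...,1]+.229)<.03)&(hsv[...,1]<80)
    q=P[m]; print('handle n',len(q),'zmax',q[:,2].max())
    for z0 in(.07,.085,.1,.113):
        k=q[abs(q[:,2]-z0)<.0075]; 
        if len(k): print(z0,len(k),np.round(k.mean(0),4))
    # coil rim
    m=(P[...,2]>.036)&(P[...,2]<.05)&(np.hypot(P[...,0]-.5,P[...,1]-.06)<.035)
    q=P[m]; print('rim n',len(q),np.round(np.median(q,0),4)); v,u=np.nonzero(m); print(u.min(),u.max(),v.min(),v.max())
    w=(f.min(-1)>140)&(np.hypot(P[...,0]-.5,P[...,1]-.06)<.035)&(P[...,2]>.03)
    v,u=np.nonzero(w); print('white',[(a,b,f[b,a].tolist()) for a,b in zip(u,v)])
a=np.hstack([crop(t,208,190,30,30,13),crop(s,259,172,30,30,13)])
b=np.hstack([crop(t,317,195,30,16,13),crop(s,160,190,30,16,13)])
cv2.imwrite('pics/z.png',np.vstack([a,b]))
```

```text
s stand ((485.6259460449219, -174.4931640625), (160.8828125, 195.14932250976562), 7.028606414794922) 0.054793623942105685
handle n 115 zmax 0.12260382423178884
0.07 20 [ 0.5    -0.2358  0.0711]
0.085 22 [ 0.5001 -0.2357  0.0844]
0.1 26 [ 0.4993 -0.2365  0.0984]
0.113 30 [ 0.4982 -0.2355  0.1143]
rim n 80 [0.5061 0.0618 0.0452]
268 281 182 193
white [(np.int64(274), np.int64(181), [255, 255, 240]), (np.int64(274), np.int64(182), [253, 255, 251]), (np.int64(275), np.int64(182), [182, 194, 170]), (np.int64(275), np.int64(187), [150, 255, 255]), (np.int64(276), np.int64(187), [147, 255, 255]), (np.int64(277), np.int64(187), [141, 255, 255]), (np.int64(275), np.int64(188), [203, 255, 255]), (np.int64(276), np.int64(188), [177, 225, 247]), (np.int64(275), np.int64(189), [225, 230, 228]), (np.int64(276), np.int64(189), [202, 199, 200])]
t stand ((482.7718505859375, -172.35986328125), (162.83319091796875, 190.33941650390625), 0.7363601326942444) 0.054133021359764
handle n 69 zmax 0.12220656152874099
0.07 8 [ 0.4835 -0.2264  0.0727]
0.085 10 [ 0.4857 -0.2266  0.085 ]
0.1 11 [ 0.4842 -0.2265  0.1001]
0.113 34 [ 0.4876 -0.2301  0.1174]
rim n 115 [0.5025 0.0628 0.0471]
215 228 199 212
white [(np.int64(224), np.int64(199), [210, 223, 213]), (np.int64(225), np.int64(199), [152, 170, 147]), (np.int64(223), np.int64(200), [144, 154, 151]), (np.int64(224), np.int64(200), [232, 239, 236]), (np.int64(224), np.int64(201), [154, 176, 184]), (np.int64(219), np.int64(208), [155, 184, 188]), (np.int64(219), np.int64(209), [230, 238, 235]), (np.int64(220), np.int64(209), [155, 179, 179]), (np.int64(218), np.int64(210), [150, 170, 143]), (np.int64(219), np.int64(210), [221, 232, 226]), (np.int64(219), np.int64(211), [147, 169, 144])]
```

View pics/z.png

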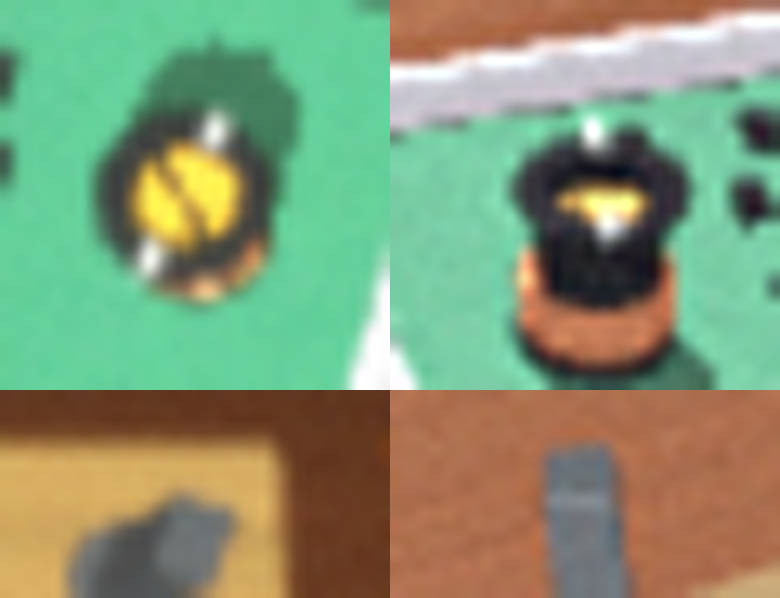

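The crop shows the slug's slot in the top view running (165,160)→(205,225), with the white marks at (214,130) and (150,257). The tuner's top face is roughly (182,492),(235,522),(205,590),(150,560) in the crop. Next I'll turn these into world positions.

Run:
```python
from h import *
s,t=load('scene0'),load('top0')
z=lambda x,y,u0,v0:(u0+x/13-.5,v0+y/13-.5)
# marks (top) sub-pixel weighted centroids
g=t['frame'].min(-1).astype(float)
def cen(u0,u1,v0,v1,th=90):
    v,u=np.mgrid[v0:v1+1,u0:u1+1]; w=np.clip(g[v0:v1+1,u0:u1+1]-th,0,None); return (u*w).sum()/w.sum(),(v*w).sum()/w.sum()
m1=onz(t,*cen(222,226,197,202),.044);m2=onz(t,*cen(217,221,207,212),.044)
c=(m1+m2)/2;d=m1-m2; print('marks',m1,m2,'mid',c,'sep',np.hypot(*d[:2]),'ang',np.degrees(np.arctan2(d[1],d[0])))
P=cloud(t); hsv=cv2.cvtColor(t['frame'],cv2.COLOR_BGR2HSV)
b=t['frame'].astype(int); yel=(b[...,2]>150)&(b[...,0]<120)&(b[...,1]>140)
yel[:198]=0;yel[:, :216]=0;yel[212:]=0;yel[:,230:]=0
print('yellow z',np.round(np.percentile(P[yel][:,2],[10,50,90]),4),yel.sum(), 'rimz',[np.round(P[v,u,2],4) for u,v in((217,203),(229,206),(220,199))], 'board', P[215,205,2])
v,u=np.nonzero(yel);sz=np.median(P[yel][:,2]); print('yellow cen',onz(t,u.mean(),v.mean(),sz))
np.set_printoptions(linewidth=150); print(b[198:214,216:230,2])
a=[onz(t,*z(x,y,208,190),sz) for x,y in((165,160),(205,225))]; e=a[1]-a[0]; print('slot',a,np.degrees(np.arctan2(e[1],e[0])))
cor=[onz(t,*z(x,y-390,317,195),.121)[:2] for x,y in((182,492),(235,522),(205,590),(150,560))]
print('handle corners',np.round(cor,4),'mean',np.mean(cor,0)); 
for i in range(4):
    k=cor[(i+1)%4]-cor[i]; print(np.hypot(*k),np.degrees(np.arctan2(k[1],k[0])))
m=(P[...,2]>.1165)&(np.hypot(P[...,0]-.487,P[...,1]+.229)<.03); print(cv2.minAreaRect((P[m][:,:2]*1000).astype(np.float32)),m.sum())
```

```text
marks [0.51734236 0.05659717 0.044     ] [0.4881871  0.07068296 0.044     ] mid [0.50276473 0.06364007 0.044     ] sep 0.03237960106718146 ang -25.786592877354273
yellow z [0.0351 0.0398 0.0449] 46 rimz [np.float64(0.0475), np.float64(0.0067), np.float64(0.049)] board 0.006838137853288018
yellow cen [0.50311473 0.06246275 0.03979356]
[[103  99  75  64  61  61  64  75 125  98  74  68  68  68]
 [103  94  70  62  65  62  67 113 213 147  79  67  67  67]
 [ 95  72  62  64  70  81  93 151 236 144  70  65  65  65]
 [ 79  69  70  73  95 187 202 195 184 108  67  66  63  67]
 [ 67  63  81 146 145 244 253 248 227 158  86  65  60  73]
 [ 63  67 116 233 176 203 253 254 253 238 131  68  60  69]
 [ 65  73 158 251 238 190 248 254 254 251 157  73  61  72]
 [ 63  80 180 252 253 240 215 249 253 245 137  71  65  74]
 [ 67  76 161 248 254 253 198 201 251 232 121  71  66  94]
 [ 71  72 118 204 248 250 212 161 238 165  83  71  72  96]
 [ 73  66  91 188 203 196 178 112 116  82  76 114  98 101]
 [ 92  73 121 235 179 116 110  76  70  70 107 183 120  97]
 [ 99  93 143 226 141  82  75  83  84 108 153 189 126 102]
 [106 107 135 144 110  99 113 166 162 145 166 124 102 100]
 [103 104 108 108 122 132 156 223 213 131 103  97  99 102]
 [100  99 100 105 104 102 101 116 116 104 101 100  98 100]]
slot [array([0.51182829, 0.06774603, 0.03979356]), array([0.49740784, 0.05876728, 0.03979356])] -148.091953423886
handle corners [[ 0.4985 -0.2297]
 [ 0.4923 -0.2403]
 [ 0.4784 -0.2336]
 [ 0.4845 -0.2226]] mean [ 0.48841865 -0.23152419]
0.012231004006013374 -120.21249486423646
0.015452420755363867 154.2834150559799
0.012550150122490542 60.79212591319998
0.015650473495985116 -26.9375696389712
((487.7860412597656, -231.41531372070312), (12.983110427856445, 17.568801879882812), 71.37162017822266) 36
```

Request:
move_arm --targets '[[[0.79,-0.47,0],0],[[0.79,-0.47,0],0],[[0.79,-0.47,0],0],[[0.79,-0.47,0],0],[[0.79,-0.47,0],0],[[0.79,-0.47,0],0],[[0.79,-0.47,0],0],[[0.79,-0.47,0],0],[[0.79,-0.47,0],0],[[0.79,-0.47,0],0],[[0.79,-0.47,0],0],[[0.79,-0.47,0],0],[[0.79,-0.47,0],0],[[0.79,-0.47,0],0],[[0.79,-0.47,0],0],[[0.79,-0.47,0],0],[[0.8,-0.47,0],0],[[0,0,0],1],[[0,0,0],1],[[0,0,0],1]]' --jaw 0 --grip_force 20

```text
time_s: 1.77
position: [0.4883, -0.2316, 0.2222]
ee_rot: [1.0, 0.021, -0.0, -0.0]
force: [-0.2, 0.7, 0.5]
grip_width: 0.0438
gripper_force: 0.0
```

Request:
move_arm --targets '[[[0,0,0],1],[[0,0,0],1],[[0,0,0],1],[[0,0,0],1],[[0,0,0],1],[[0,0,0],0.5],[[0,0,0],0],[[0,0,0],0],[[0,0,0],0]]'

```text
time_s: 2.52
position: [0.488, -0.2324, 0.2225]
ee_rot: [0.981, -0.196, -0.0, -0.0]
force: [-0.2, -0.4, -0.0]
grip_width: 0.0439
gripper_force: 0.0
```

```bash
cat >> h.py <<'E'
def plan(o,x,y,yaw=None):
    "tool-frame shift (units) from the present pose to world x,y; and roll units to yaw (deg)"
    M=R.from_quat(o['ee_rot']).as_matrix(); d=np.array([x,y,o['position'][2]])-o['position']
    w=np.degrees(np.arctan2(M[1,0],M[0,0])); print('t',round(o['time_s'],2),'pos',np.round(o['position'],4),'yaw',round(w,2),'zaxis',np.round(M[:,2],4),'F',np.round(o['force'],2),'T',np.round(o['ft_torque'],3),'w',round(o['grip_width'],4))
    print('units',np.round(M.T@d/.03,3), None if yaw is None else 'roll %.3f'%(-np.radians((yaw-w+90)%180-90)/.08))
E
python3 - <<'E'
from h import *
from station import manip
plan(manip.observe(),.488,-.232,-23)
c=grab('scene','s1')
cv2.imwrite('pics/s1.png',crop(c,110,60,160,130,5))
t,s=load('top0'),load('scene0')
g=t['frame'].min(-1).astype(float)
def cen(g,u0,u1,v0,v1,th):
    v,u=np.mgrid[v0:v1+1,u0:u1+1]; w=np.clip(g[v0:v1+1,u0:u1+1]-th,0,None); return (u*w).sum()/w.sum(),(v*w).sum()/w.sum()
a,b=onz(t,*cen(g,222,226,197,202,90),.052),onz(t,*cen(g,217,221,207,212,90),.052); d=a-b
print('top',a,b,(a+b)/2,np.hypot(*d[:2]),np.degrees(np.arctan2(d[1],d[0])))
g=s['frame'].min(-1).astype(float); a,b=onz(s,*cen(g,273,277,179,184,120),.052),onz(s,*cen(g,273,278,188,191,120),.052); d=a-b
print('scene',a,b,(a+b)/2,np.hypot(*d[:2]),np.degrees(np.arctan2(d[1],d[0])))
E
```

```text
t 2.52 pos [ 0.488  -0.2324  0.2225] yaw -22.57 zaxis [-4.e-04  4.e-04 -1.e+00] F [-0.21 -0.41 -0.03] T [ 0.075 -0.004  0.025] w 0.0439
units [-0.005 -0.011  0.   ] roll 0.094
top [0.51609325 0.05609354 0.052     ] [0.48716966 0.0700674  0.052     ] [0.50163145 0.06308047 0.052     ] 0.032122306112152436 -25.786592877354213
scene [0.48654935 0.07153464 0.052     ] [0.51941998 0.05519676 0.052     ] [0.50298466 0.0633657  0.052     ] 0.036707005432887706 153.57098019371003
```

Request:
move_arm --targets '[[[0,0,0.6],0.1],[[0,0,0.6],0],[[0,0,0.6],0],[[0,0,0.6],0],[[0,0,0.6],0],[[0,0,0.6],0],[[0,0,0.6],0],[[0,0,0.6],0],[[0,0,0],0],[[0,0,0],0]]'

```text
time_s: 3.4
position: [0.4875, -0.232, 0.0781]
ee_rot: [0.98, -0.2, -0.001, -0.0]
force: [0.6, -0.7, 0.5]
grip_width: 0.0442
gripper_force: 0.0
```

Request:
move_arm --targets '[[[0,0,0],0],[[0,0,0],0],[[0,0,0],0],[[0,0,0],0],[[0,0,0],0],[[0,0,0],0],[[0,0,0],0],[[0,0,0],0]]' --jaw -1 --grip_force 25

```text
time_s: 4.07
position: [0.4885, -0.2327, 0.0793]
ee_rot: [0.98, -0.2, 0.0, 0.0]
force: [-2.0, -0.6, 5.8]
grip_width: 0.0137
gripper_force: 25.0
```

Run:
```python
from h import *
from station import manip
plan(manip.observe(),.488,-.232,-23)
c=grab('scene','s2')
cv2.imwrite('pics/s2.png',crop(c,110,110,160,120,5))
```

```text
t 4.07 pos [ 0.4885 -0.2327  0.0793] yaw -23.1 zaxis [ 8.e-04 -4.e-04 -1.e+00] F [-1.97 -0.61  5.77] T [ 0.164  0.177 -0.029] w 0.0137
units [-0.026 -0.014 -0.   ] roll -0.022
```

View pics/s2.png

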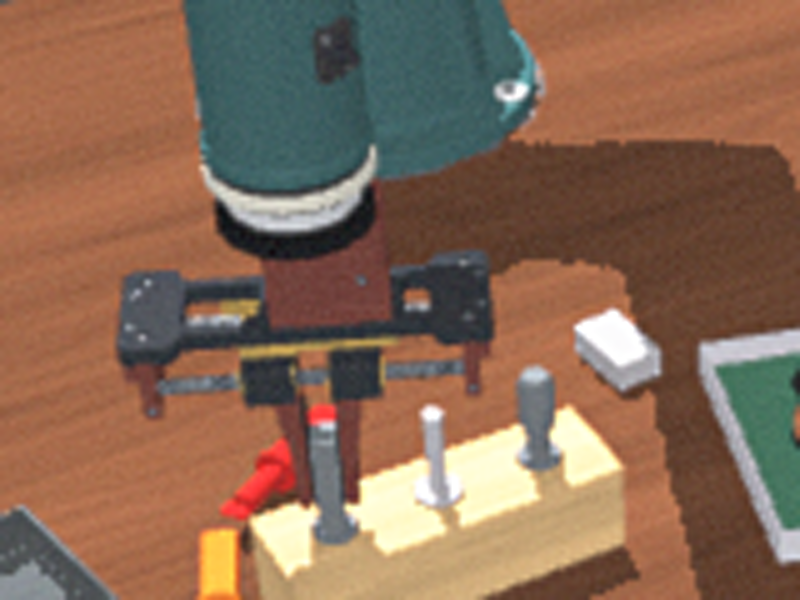

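Run:
```python
from h import *
s0,s1,s2=load('scene0'),load('s1'),load('s2'); t=grab('top','t2'); t0=load('top0')
a=np.hstack([crop(c,130,165,65,75,4) for c in(s0,s1,s2)]); b=np.hstack([crop(t0,310,165,65,75,4),crop(t,310,165,65,75,4),np.zeros((300,260,3),np.uint8)])
cv2.imwrite('pics/cmp.png',np.vstack([a,b]))
for c in(s0,s1,s2,t0,t):
    f=c['frame'].astype(int); m=(f[...,2]>120)&(f[...,1]<60)&(f[...,0]<60); P=cloud(c); m&=(P[...,0]>.3)&(P[...,0]<.6)&(P[...,1]<-.15)&(P[...,1]>-.4)
    print(m.sum(),np.round(P[m].min(0),3),np.round(P[m].max(0),3),np.round(P[m].mean(0),3))
```

```text
209 [ 0.412 -0.281 -0.004] [ 0.433 -0.261  0.112] [ 0.423 -0.272  0.068]
87 [ 0.351 -0.264 -0.002] [ 0.419 -0.172  0.025] [ 0.388 -0.226  0.015]
69 [ 0.373 -0.265 -0.002] [ 0.504 -0.218  0.137] [ 0.4   -0.234  0.023]
111 [ 0.403 -0.318 -0.003] [ 0.533 -0.258  0.114] [ 0.416 -0.268  0.073]Traceback (most recent call last):
  File "<stdin>", line 7, in <module>
    return umr_minimum(a, axis, None, out, keepdims, initial, where)
ValueError: zero-size array to reduction operation minimum which has no identity
```

View pics/cmp.png

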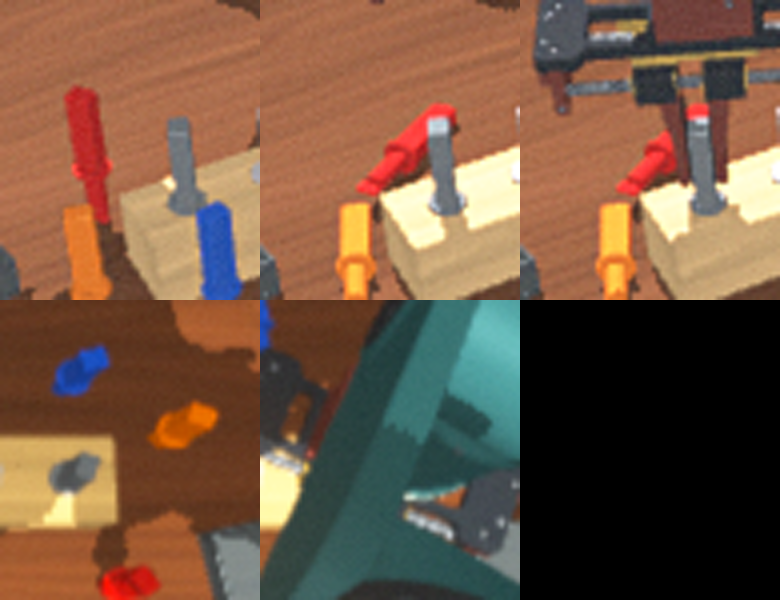

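The red and blue tools had already tipped over by the picture at t=2.5, before the gripper came down. The measured forces were about zero then and the fingertips were at z 0.22, so they fell on their own. The tuner is gripped on its wide faces: the opening is 13.7 mm, which matches the 14 mm side. Next is the lift.

Request:
move_arm --targets '[[[0,0,0],0],[[0,0,0],0],[[0,0,-0.3],0],[[0,0,-0.3],0],[[0,0,-0.3],0],[[0,0,-0.3],0],[[0,0,-0.3],0],[[0,0,-0.5],0],[[0,0,-0.5],0],[[0,0,-0.5],0],[[0,0,-0.5],0],[[0,0,-0.5],0],[[0,0,-0.5],0],[[0,0,0],0],[[0,0,0],0],[[0,0,0],0]]' --grip_force 45

```text
time_s: 5.5
position: [0.4878, -0.2322, 0.2133]
ee_rot: [0.98, -0.2, -0.0, -0.0]
force: [-0.4, -0.0, -0.5]
grip_width: 0.0135
gripper_force: 45.0
```

Run:
```python
from h import *
from station import manip
plan(manip.observe(),.502,.063,32)
c=grab('scene','s3')
cv2.imwrite('pics/s3.png',crop(c,110,70,160,120,5))
```

```text
t 5.5 pos [ 0.4878 -0.2322  0.2133] yaw -23.1 zaxis [-5.e-04  4.e-04 -1.e+00] F [-0.35 -0.01 -0.53] T [0.048 0.022 0.031] w 0.0135
units [-3.424e+00 -9.238e+00  3.000e-03] roll -12.021
```

View pics/s3.png

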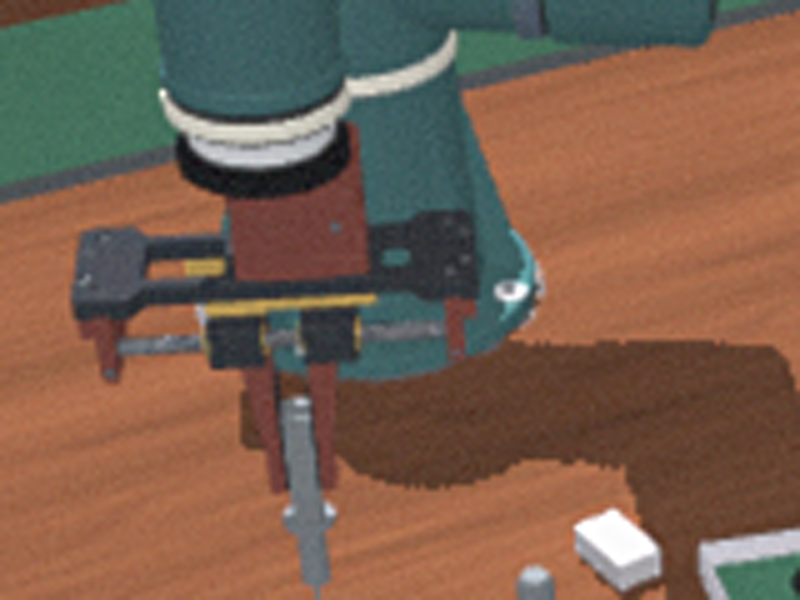

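Run:
```python
from h import *
c=load('s3'); P=cloud(c); p0=np.array([.4878,-.2322]); a=np.radians(-23.1)
X=(P[...,:2]-p0)@np.array([np.cos(a),np.sin(a)]); Y=(P[...,:2]-p0)@np.array([np.sin(a),-np.cos(a)]); Z=P[...,2]
hsv=cv2.cvtColor(c['frame'],cv2.COLOR_BGR2HSV)
m=(abs(X)<.03)&(abs(Y)<.02)&(Z>.13)&(Z<.27)&(hsv[...,1]<70)
for z in np.arange(.14,.27,.01):
    k=m&(abs(Z-z)<.005)
    if k.sum(): 
        v,u=np.nonzero(k); print(round(z,3),k.sum(),'X',np.round(np.percentile(X[k],[20,50,80])*1e3,1),'Y',np.round(np.percentile(Y[k],[5,50,95])*1e3,1),'px',u.mean().round(2),v.mean().round(2))
print([np.round(proj(c,[.4878+.008,-.2322-.003,z]),2) for z in(.14,.18,.22,.25)])
```

```text
0.15 4 X [ 7.6 10.  11.6] Y [-1.4 -0.9  2.9] px 172.5 187.5
0.16 16 X [ 6.2  8.  11.4] Y [-6.8 -1.8  3.7] px 172.81 184.56
0.17 20 X [7.1 8.6 9.4] Y [-7.4 -2.6  4.7] px 172.55 181.45
0.18 16 X [ 8.1  9.  10.7] Y [-6.1 -1.2  3.7] px 171.75 178.19
0.19 34 X [ 2.3 10.3 12.7] Y [-12.3  -2.5   9.4] px 171.62 173.97
0.2 25 X [ 9.7 10.9 12.8] Y [-7.8 -1.3  5.8] px 171.16 172.04
0.21 19 X [11.2 12.5 13.3] Y [-6.4  0.1  4.8] px 170.32 168.63
0.22 24 X [ 9.3 11.6 12.8] Y [-7.7 -0.5  6.6] px 170.04 165.38
0.23 24 X [10.4 11.8 13.6] Y [-8.6 -1.4  5.8] px 169.88 161.88
0.24 29 X [10.8 11.8 13.4] Y [-7.6 -0.5  6.4] px 169.34 158.41
0.25 36 X [ 3.6  9.6 11.5] Y [-6.7 -1.   5.6] px 168.64 153.47
0.26 14 X [ 3.7 11.2 13.2] Y [-9.3 -1.8  6.5] px 169.14 151.21
[array([173.14, 190.94]), array([171.56, 178.02]), array([169.92, 164.53]), array([168.64, 154.01])]
```

Request:
move_arm --targets '[[[-0.214,-0.577,0],0],[[-0.214,-0.577,0],0],[[-0.214,-0.577,0],0],[[-0.214,-0.577,0],0],[[-0.214,-0.577,0],0],[[-0.214,-0.577,0],0],[[-0.214,-0.577,0],0],[[-0.214,-0.577,0],0],[[-0.214,-0.577,0],0],[[-0.214,-0.577,0],0],[[-0.214,-0.577,0],0],[[-0.214,-0.577,0],0],[[-0.214,-0.577,0],0],[[-0.214,-0.577,0],0],[[-0.214,-0.577,0],0],[[-0.214,-0.583,0],0],[[0,0,0],-1],[[0,0,0],-1],[[0,0,0],-1],[[0,0,0],-1]]'

```text
time_s: 7.22
position: [0.5016, 0.063, 0.2125]
ee_rot: [0.999, -0.039, -0.001, -0.0]
force: [0.1, -0.1, -0.6]
grip_width: 0.0135
gripper_force: 45.0
```

Request:
move_arm --targets '[[[0,0,0],-1],[[0,0,0],-1],[[0,0,0],-1],[[0,0,0],-1],[[0,0,0],-1],[[0,0,0],-1],[[0,0,0],-1],[[0,0,0],-1],[[0,0,0],-0.35],[[0,0,0],0],[[0,0,0],0]]'

```text
time_s: 8.13
position: [0.5018, 0.0628, 0.2128]
ee_rot: [0.958, 0.288, -0.001, -0.0]
force: [-0.3, 0.8, 0.2]
grip_width: 0.0139
gripper_force: 45.0
```

Run:
```python
from h import *
from station import manip
plan(manip.observe(),.502,.063,33.5)
t=load('top0')
n=np.array([-np.sin(np.radians(33.5)),np.cos(np.radians(33.5))])
for z in(.047,.041,.035):
    p=onz(t,221.64,205,z); print(z,np.round(p,4),'cross-slot vs coil mm',1e3*(p[:2]-[.5016,.0631])@n)
p1,p2=onz(t,220.2,203,.04),onz(t,222.95,207,.04);e=p1-p2;print(np.degrees(np.arctan2(e[1],e[0])))
```

```text
t 8.13 pos [0.5018 0.0628 0.2128] yaw 33.44 zaxis [-1.8e-03  1.0e-04 -1.0e+00] F [-0.27  0.77  0.24] T [-0.069 -0.051 -0.056] w 0.0139
units [ 0.01  -0.003 -0.   ] roll -0.013
0.047 [0.5016 0.063  0.047 ] cross-slot vs coil mm -0.09642330874449985
0.041 [0.5024 0.0634 0.041 ] cross-slot vs coil mm -0.21534701805314319
0.035 [0.5033 0.0638 0.035 ] cross-slot vs coil mm -0.33427072736178653
34.77389482404814
```

Request:
move_arm --targets '[[[0,0,0.5],0],[[0,0,0.5],0],[[0,0,0.5],0],[[0,0,0.5],0],[[0,0,0.5],0],[[0,0,0.4],0],[[0,0,0],0],[[0,0,0],0],[[0,0,0],0]]'

```text
time_s: 8.88
position: [0.5028, 0.0627, 0.1271]
ee_rot: [0.958, 0.288, 0.0, 0.0]
force: [0.0, -0.8, 0.9]
grip_width: 0.0137
gripper_force: 45.0
```

Run:
```python
from h import *
from station import manip
plan(manip.observe(),.502,.063,33.5)
c=grab('scene','s4')
cv2.imwrite('pics/s4.png',crop(c,240,130,70,75,8))
```

```text
t 8.88 pos [0.5028 0.0627 0.1271] yaw 33.48 zaxis [ 4.e-04  1.e-04 -1.e+00] F [ 0.01 -0.85  0.92] T [-0.021  0.028 -0.029] w 0.0137
units [-0.016 -0.021 -0.   ] roll -0.004
```

View pics/s4.png

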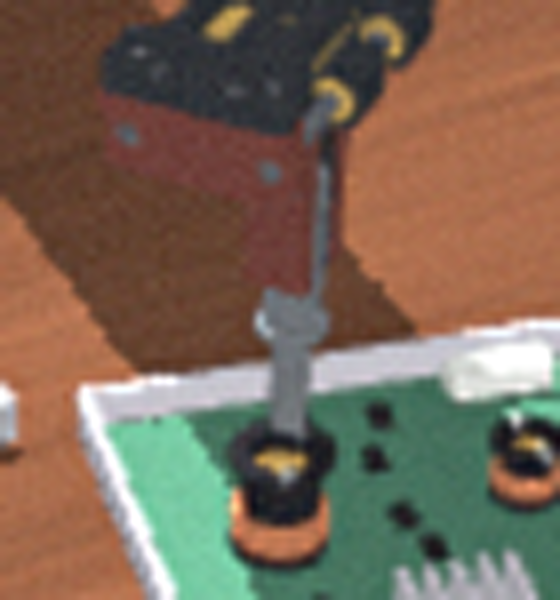

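The tuner is over the taller coil, with the shank end just behind the brass at crop (285,435). Next I feel down for contact.

Request:
move_arm --targets '[[[0,0,0.05],0],[[0,0,0.05],0],[[0,0,0.05],0],[[0,0,0.05],0],[[0,0,0.05],0],[[0,0,0.05],0],[[0,0,0],0],[[0,0,0],0]]'

```text
time_s: 9.6
position: [0.5023, 0.0628, 0.1176]
ee_rot: [0.958, 0.288, -0.0, -0.0]
force: [0.6, 0.1, -0.2]
grip_width: 0.0133
gripper_force: 45.0
```

Request:
move_arm --targets '[[[0,0,0.03],0],[[0,0,0.03],0],[[0,0,0],0],[[0,0,0],0]]'

```text
time_s: 9.93
position: [0.5024, 0.0628, 0.1158]
ee_rot: [0.958, 0.288, -0.0, -0.0]
force: [-0.0, -0.4, 0.1]
grip_width: 0.0139
gripper_force: 45.0
```

Request:
move_arm --targets '[[[0,0,0.03],0],[[0,0,0.03],0],[[0,0,0],0]]'

```text
time_s: 10.18
position: [0.5023, 0.0628, 0.1139]
ee_rot: [0.958, 0.288, -0.0, -0.0]
force: [0.2, -0.7, -0.5]
grip_width: 0.0139
gripper_force: 45.0
```

Request:
move_arm --targets '[[[0,0,0.03],0],[[0,0,0.03],0],[[0,0,0],0]]'

```text
time_s: 10.43
position: [0.5023, 0.0627, 0.1121]
ee_rot: [0.958, 0.288, -0.0, -0.0]
force: [-0.0, -1.1, -0.1]
grip_width: 0.0136
gripper_force: 45.0
```

Request:
move_arm --targets '[[[0,0,0.03],0],[[0,0,0.02],0],[[0,0,0],0]]'

```text
time_s: 10.68
position: [0.5024, 0.0628, 0.1107]
ee_rot: [0.958, 0.288, -0.0, -0.0]
force: [-0.1, -0.1, 0.3]
grip_width: 0.0136
gripper_force: 45.0
```

Request:
move_arm --targets '[[[0,0,0.03],0],[[0,0,0],0],[[0,0,0],0]]'

```text
time_s: 10.93
position: [0.5025, 0.0627, 0.1099]
ee_rot: [0.958, 0.288, 0.0, -0.0]
force: [1.1, 0.3, 0.4]
grip_width: 0.0138
gripper_force: 45.0
```

Request:
move_arm --targets '[[[0,0,0.03],0],[[0,0,0],0],[[0,0,0],0]]'

```text
time_s: 11.18
position: [0.5026, 0.0626, 0.109]
ee_rot: [0.958, 0.288, 0.0, 0.0]
force: [-0.2, -0.7, -0.1]
grip_width: 0.0139
gripper_force: 45.0
```

Request:
move_arm --targets '[[[0,0,0.03],0],[[0,0,0],0],[[0,0,0],0]]'

```text
time_s: 11.43
position: [0.5026, 0.0627, 0.1081]
ee_rot: [0.958, 0.288, 0.0, 0.0]
force: [0.5, -0.6, -1.0]
grip_width: 0.0138
gripper_force: 45.0
```

Request:
move_arm --targets '[[[0,0,0.03],0],[[0,0,0],0],[[0,0,0],0]]'

```text
time_s: 11.68
position: [0.5027, 0.0627, 0.1072]
ee_rot: [0.958, 0.288, 0.0, 0.0]
force: [1.4, -1.5, -0.7]
grip_width: 0.014
gripper_force: 45.0
```

Request:
move_arm --targets '[[[0,0,0.03],0],[[0,0,0],0],[[0,0,0],0]]'

```text
time_s: 11.93
position: [0.5027, 0.0627, 0.1063]
ee_rot: [0.958, 0.288, 0.0, 0.0]
force: [0.5, -1.8, -0.6]
grip_width: 0.014
gripper_force: 45.0
```

Request:
move_arm --targets '[[[0,0,0.03],0],[[0,0,0],0],[[0,0,0],0]]'

```text
time_s: 12.18
position: [0.5027, 0.0627, 0.1056]
ee_rot: [0.958, 0.288, 0.0, 0.0]
force: [1.1, -2.0, 2.4]
grip_width: 0.0137
gripper_force: 45.0
```

Request:
move_arm --targets '[[[0,0,0.03],0],[[0,0,0],0],[[0,0,0],0]]'

```text
time_s: 12.43
position: [0.5027, 0.0627, 0.1047]
ee_rot: [0.958, 0.288, 0.0, 0.0]
force: [0.7, -2.5, 4.7]
grip_width: 0.0138
gripper_force: 45.0
```

Request:
move_arm --targets '[[[0,0,0.03],0],[[0,0,0],0],[[0,0,0],0]]'

```text
time_s: 12.68
position: [0.5027, 0.0627, 0.1039]
ee_rot: [0.958, 0.288, 0.0, 0.0]
force: [0.3, -1.7, 7.0]
grip_width: 0.0136
gripper_force: 45.0
```

Request:
move_arm --targets '[[[0,0,0],0.5],[[0,0,0],0.5],[[0,0,0],0.5],[[0,0,0],0.5],[[0,0,0],0]]'

```text
time_s: 13.1
position: [0.5028, 0.0626, 0.104]
ee_rot: [0.978, 0.21, 0.0, 0.0]
force: [1.6, -3.5, 6.9]
grip_width: 0.014
gripper_force: 45.0
```

Run:
```python
from h import *
from station import manip
plan(manip.observe(),.502,.063,-26)
```

```text
t 13.1 pos [0.5028 0.0626 0.104 ] yaw 24.23 zaxis [ 7.e-04 -2.e-04 -1.e+00] F [ 1.56 -3.53  6.94] T [-0.552 -0.151  0.063] w 0.014
units [-0.018 -0.022 -0.   ] roll 10.958
```

The sideways force is along the blade's normal, so the blade is in the slot and sits slightly off to one side. I'll shift it a little along tool y to relieve that.

Request:
move_arm --targets '[[[0,0.02,0],0],[[0,0,0],0],[[0,0,0],0]]'

```text
time_s: 13.35
position: [0.5028, 0.0625, 0.1039]
ee_rot: [0.978, 0.211, 0.0, -0.0]
force: [-0.5, -0.3, 6.7]
grip_width: 0.0139
gripper_force: 45.0
```

Request:
move_arm --targets '[[[0,0.02,0],0],[[0,0,0],0],[[0,0,0],0]]'

```text
time_s: 13.6
position: [0.5028, 0.0623, 0.1039]
ee_rot: [0.978, 0.211, 0.0, -0.001]
force: [-0.3, 1.1, 6.6]
grip_width: 0.0137
gripper_force: 45.0
```

Request:
move_arm --targets '[[[0,0,0],0.5],[[0,0,0],0.5],[[0,0,0],0.5],[[0,0,0],0.5],[[0,0,0],0]]'

```text
time_s: 14.02
position: [0.5029, 0.0622, 0.1039]
ee_rot: [0.991, 0.131, 0.0, -0.0]
force: [0.9, 1.4, 6.8]
grip_width: 0.0136
gripper_force: 45.0
```

Request:
move_arm --targets '[[[0,0,0],0.5],[[0,0,0],0.5],[[0,0,0],0.5],[[0,0,0],0.5],[[0,0,0],0]]'

```text
time_s: 14.43
position: [0.5029, 0.0622, 0.1039]
ee_rot: [0.999, 0.051, 0.0, -0.0]
force: [-0.1, 1.0, 6.0]
grip_width: 0.0137
gripper_force: 45.0
```

Run:
```python
from h import *
from station import manip
plan(manip.observe(),.502,.063,-29.5)
```

```text
t 14.43 pos [0.5029 0.0622 0.1039] yaw 5.87 zaxis [ 1.e-04  1.e-03 -1.e+00] F [-0.09  0.99  6.01] T [ 0.046 -0.025 -0.003] w 0.0137
units [-0.028 -0.03   0.   ] roll 7.716
```

Request:
move_arm --targets '[[[0,0,0],0.5],[[0,0,0],0.5],[[0,0,0],0.5],[[0,0,0],0.5],[[0,0,0],0.5],[[0,0,0],0.5],[[0,0,0],0.5],[[0,0,0],0.5],[[0,0,0],0]]'

```text
time_s: 15.18
position: [0.5029, 0.0621, 0.1039]
ee_rot: [0.994, -0.109, 0.0, -0.0]
force: [0.5, 0.1, 7.8]
grip_width: 0.0137
gripper_force: 45.0
```

Request:
move_arm --targets '[[[0,0,0],0.5],[[0,0,0],0.5],[[0,0,0],0.5],[[0,0,0],0.5],[[0,0,0],0.5],[[0,0,0],0.5],[[0,0,0],0.5],[[0,0,0],0],[[0,0,0],0],[[0,0,0],0]]'

```text
time_s: 16.02
position: [0.5029, 0.0621, 0.1039]
ee_rot: [0.969, -0.245, -0.0, -0.0]
force: [0.0, -0.7, 6.7]
grip_width: 0.0139
gripper_force: 45.0
```

Run:
```python
from h import *
from station import manip
plan(manip.observe(),.502,.063,-29.5)
```

```text
t 16.02 pos [0.5029 0.0621 0.1039] yaw -28.39 zaxis [ 2.e-04  9.e-04 -1.e+00] F [ 0.02 -0.66  6.65] T [ 0.041 -0.002  0.016] w 0.0139
units [-0.041 -0.01   0.   ] roll 0.243
```

Request:
move_arm --targets '[[[0,0,0],0.25],[[0,0,0],0],[[0,0,0],0],[[0,0,-0.05],0],[[0,0,-0.05],0],[[0,0,-0.05],0],[[0,0,-0.1],0],[[0,0,-0.2],0],[[0,0,-0.3],0],[[0,0,-0.5],0],[[0,0,-0.5],0],[[0,0,-0.5],0],[[0,0,-0.5],0],[[0,0,-0.5],0],[[0,0,-0.4],0],[[0,0,0],0],[[0,0,0],0]]'

```text
time_s: 17.43
position: [0.5033, 0.0616, 0.214]
ee_rot: [0.967, -0.255, 0.001, -0.0]
force: [0.3, -0.7, 0.8]
grip_width: 0.0135
gripper_force: 45.0
```

Run:
```python
from h import *
from station import manip
plan(manip.observe(),.488,-.232,-23)
c=grab('top','t5'); d=grab('scene','s5')
cv2.imwrite('pics/t5.png',np.hstack([crop(c,205,187,38,38,10),crop(d,256,165,38,38,10)]))
```

```text
t 17.43 pos [0.5033 0.0616 0.214 ] yaw -29.52 zaxis [ 1.8e-03 -1.0e-04 -1.0e+00] F [ 0.3  -0.72  0.75] T [ 0.066 -0.017  0.037] w 0.0135
units [ 4.378  8.767 -0.   ] roll -1.422
```

View pics/t5.png

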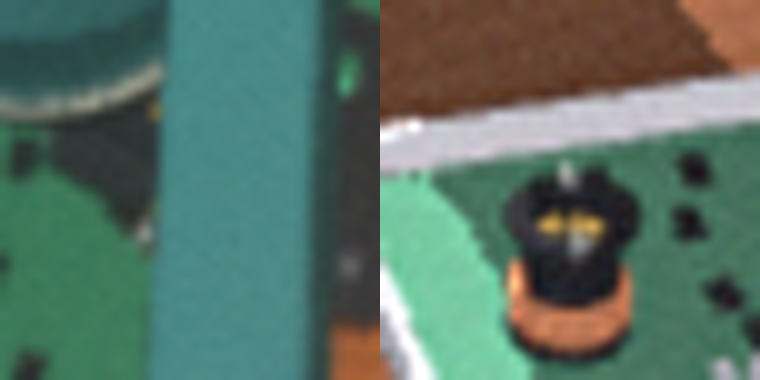

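Request:
move_arm --targets '[[[0.274,0.548,0],0],[[0.274,0.548,0],0],[[0.274,0.548,0],0],[[0.274,0.548,0],0],[[0.274,0.548,0],0],[[0.274,0.548,0],0],[[0.274,0.548,0],0],[[0.274,0.548,0],0],[[0.274,0.548,0],0],[[0.274,0.548,0],0],[[0.274,0.548,0],0],[[0.274,0.548,0],0],[[0.274,0.548,0],0],[[0.274,0.548,0],0],[[0.274,0.548,0],0],[[0.274,0.548,0],0],[[0,0,0],-0.8],[[0,0,0],-0.6],[[0,0,0],0],[[0,0,0],0]]'

```text
time_s: 19.2
position: [0.4871, -0.2317, 0.2121]
ee_rot: [0.98, -0.201, -0.001, -0.0]
force: [1.3, 0.2, -0.6]
grip_width: 0.0139
gripper_force: 45.0
```

Run:
```python
from h import *
from station import manip
plan(manip.observe(),.488,-.232,-23)
c=grab('top','t6'); d=grab('scene','s6')
cv2.imwrite('pics/t6.png',np.hstack([crop(c,208,190,30,30,13),crop(d,259,172,30,30,13)]))
np.set_printoptions(linewidth=150); print(c['frame'][198:214,216:230,2])
```

```text
t 19.2 pos [ 0.4871 -0.2317  0.2121] yaw -23.2 zaxis [-0.0017  0.0012 -1.    ] F [ 1.34  0.18 -0.55] T [ 0.033 -0.034 -0.064] w 0.0139
units [ 0.029 -0.003 -0.   ] roll -0.043
[[ 65  66  61  60  52  55  54  62  85  76  70  67  63  66]
 [ 62  59  54  48  46  48  49  75 134  97  65  62  67  65]
 [ 58  51  50  47  51  51  54  90 156  90  55  60  64  65]
 [ 54  47  49  54  77  94  92  90 109  70  52  53  62  62]
 [ 49  45  54  97 140 163 152 107 123  89  54  49  53  64]
 [ 52  50  74 155 188 191 153 132 179 139  72  48  51  65]
 [ 44  52 105 182 195 189 124 163 190 166  85  52  48  63]
 [ 46  63 136 190 198 168 118 184 198 174  86  54  50  63]
 [ 44  59 135 190 191 132 147 191 194 147  77  49  51  67]
 [ 50  52  97 166 169 113 180 196 178 105  60  51  58  65]
 [ 53  49  65 132 126 100 166 167 122  69  55  73  76  69]
 [ 60  53  75 151 100  77  98  78  63  54  70 110  76  68]
 [ 62  60  88 137  83  59  60  60  60  70 105 120  80  68]
 [ 66  69  83  90  71  70  73 106 107  96 114  81  66  69]
 [ 64  64  70  73  81  90  99 149 143  91  73  65  65  67]
 [ 64  67  66  65  68  63  66  77  76  69  67  61  68  66]]
```

View pics/t6.png

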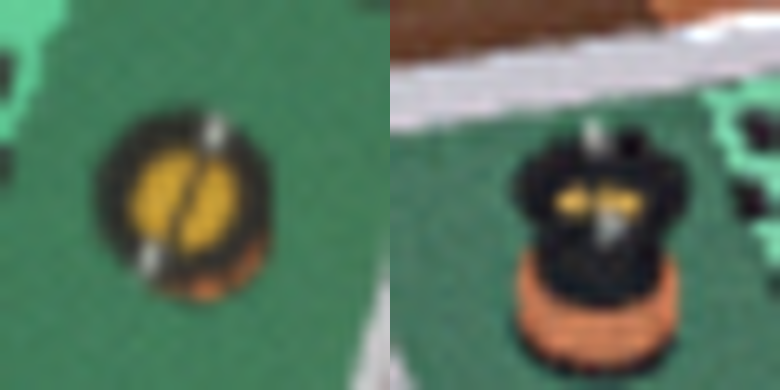

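Run:
```python
from h import *
cs=[grab('top','t6') for _ in range(12)]
t=cs[0]; f=np.mean([c['frame'].astype(float) for c in cs],0); g=f.min(-1); r=f[...,2]
def cen(u0,u1,v0,v1,th):
    v,u=np.mgrid[v0:v1+1,u0:u1+1]; w=np.clip(g[v0:v1+1,u0:u1+1]-th,0,None); return (u*w).sum()/w.sum(),(v*w).sum()/w.sum()
for th in(60,75,90):
    a,b=onz(t,*cen(222,226,197,202,th),.052),onz(t,*cen(217,221,207,212,th),.052); d=a-b
    print('marks',(a+b)[:2]/2,np.degrees(np.arctan2(d[1],d[0])))
u=np.arange(216,230)
for base in(185,192,198):
    xs=[];vs=[203,204,205,206,207]
    for v in vs:
        c0=round(221.84-.46*(v-205)); uu=np.arange(c0-2,c0+3); w=np.clip(base-r[v,uu],0,None); k=np.argmax(w); w[np.abs(np.arange(5)-k)>1]=0; xs.append((uu*w).sum()/w.sum())
    p=np.polyfit(vs,xs,1); A,B=onz(t,np.polyval(p,203),203,.04),onz(t,np.polyval(p,207),207,.04); e=A-B
    print('slot',np.round(xs,2),p[0],np.degrees(np.arctan2(e[1],e[0])), 'ctr',np.round((A+B)/2,4))
# upscaled skeleton of the dark slot inside the slug, by second moments
y=cv2.resize(r[199:213,215:231].astype(np.float32),None,fx=10,fy=10,interpolation=cv2.INTER_CUBIC)
bl=cv2.morphologyEx(y,cv2.MORPH_CLOSE,cv2.getStructuringElement(cv2.MORPH_ELLIPSE,(41,41)))-y
V,U=np.mgrid[0:140,0:160]; cu,cv=(221.84-215+.5)*10,(205-199+.5)*10
m=(np.hypot(U-cu,V-cv)<30); w=bl*m; w[w<15]=0
x0,y0=(U*w).sum()/w.sum(),(V*w).sum()/w.sum(); C=np.cov(np.vstack([U[m],V[m]]),aweights=w[m]); ev=np.linalg.eigh(C)[1][:,1]; print('moments slope',ev[0]/ev[1],C.tolist())
```

```text
marks [0.50215853 0.0628881 ] -26.083506726712084
marks [0.50218007 0.06289308] -26.592789943932413
marks [0.50225751 0.06294835] -26.3866124344849
slot [222.73 222.28 221.81 221.41 220.88] -0.4563508982058398 -23.648814476049676 ctr [0.5026 0.0629 0.04  ]
slot [222.78 222.28 221.85 221.39 220.9 ] -0.46437874039503174 -24.029834698381915 ctr [0.5026 0.0629 0.04  ]
slot [222.81 222.24 221.87 221.33 220.91] -0.4690692129802812 -24.250983204780304 ctr [0.5026 0.0629 0.04  ]
moments slope -0.4346869911235475 [[55.978876728269675, -72.07933818613064], [-72.07933818613064, 190.46587088935902]]
```

Slot at about −24° against marks at about −26°. That is within measurement error, and about half the blade's free play in the slot. The slug is set, so the tool goes back.

Request:
move_arm --targets '[[[0.015,0,0],0],[[0,0,0.4],0],[[0,0,0.4],0],[[0,0,0.4],0],[[0,0,0.4],0],[[0,0,0.4],0],[[0,0,0.2],0],[[0,0,0],0],[[0,0,0],0]]'

```text
time_s: 20.65
position: [0.4882, -0.2322, 0.147]
ee_rot: [0.98, -0.2, -0.0, -0.0]
force: [-0.5, 0.0, 0.4]
grip_width: 0.0138
gripper_force: 45.0
```

Request:
move_arm --targets '[[[0,0,0.1],0],[[0,0,0.1],0],[[0,0,0.1],0],[[0,0,0.1],0],[[0,0,0],0]]'

```text
time_s: 21.07
position: [0.4878, -0.232, 0.1345]
ee_rot: [0.98, -0.2, -0.0, -0.0]
force: [-0.2, 0.5, -0.9]
grip_width: 0.0137
gripper_force: 45.0
```

Request:
move_arm --targets '[[[0,0,0.1],0],[[0,0,0.1],0],[[0,0,0.1],0],[[0,0,0.1],0],[[0,0,0.1],0],[[0,0,0.1],0],[[0,0,0],0]]'

```text
time_s: 21.65
position: [0.4878, -0.2319, 0.1163]
ee_rot: [0.98, -0.2, -0.001, -0.0]
force: [0.3, 0.5, -0.8]
grip_width: 0.0139
gripper_force: 45.0
```

Request:
move_arm --targets '[[[0,0,0.1],0],[[0,0,0.1],0],[[0,0,0.1],0],[[0,0,0.1],0],[[0,0,0.1],0],[[0,0,0.1],0],[[0,0,0],0]]'

```text
time_s: 22.23
position: [0.4878, -0.232, 0.0984]
ee_rot: [0.98, -0.2, -0.001, -0.0]
force: [-0.2, 0.3, -0.1]
grip_width: 0.0141
gripper_force: 45.0
```

Request:
move_arm --targets '[[[0,0,0.1],0],[[0,0,0.1],0],[[0,0,0.1],0],[[0,0,0.1],0],[[0,0,0],0]]'

```text
time_s: 22.65
position: [0.4878, -0.2319, 0.0864]
ee_rot: [0.98, -0.2, -0.001, -0.0]
force: [-0.1, 0.8, -0.4]
grip_width: 0.0142
gripper_force: 45.0
```

Request:
move_arm --targets '[[[0,0,0.06],0],[[0,0,0.06],0],[[0,0,0.05],0],[[0,0,0],0],[[0,0,0],0]]'

```text
time_s: 23.07
position: [0.4881, -0.2322, 0.0819]
ee_rot: [0.98, -0.2, -0.0, -0.0]
force: [0.5, 0.1, -0.7]
grip_width: 0.0141
gripper_force: 45.0
```

Request:
move_arm --targets '[[[0,0,0.03],0],[[0,0,0],0],[[0,0,0],0]]'

```text
time_s: 23.32
position: [0.4882, -0.2322, 0.081]
ee_rot: [0.98, -0.2, -0.0, -0.0]
force: [-0.2, -0.5, 0.4]
grip_width: 0.014
gripper_force: 45.0
```

Request:
move_arm --targets '[[[0,0,0.03],0],[[0,0,0],0],[[0,0,0],0]]'

```text
time_s: 23.57
position: [0.4882, -0.2322, 0.0801]
ee_rot: [0.98, -0.2, -0.0, -0.0]
force: [0.4, -0.9, -0.5]
grip_width: 0.0139
gripper_force: 45.0
```

Request:
move_arm --targets '[[[0,0,0.02],0],[[0,0,0],0],[[0,0,0],0]]'

```text
time_s: 23.82
position: [0.4882, -0.2322, 0.0795]
ee_rot: [0.98, -0.2, -0.0, -0.0]
force: [0.4, 0.8, 0.9]
grip_width: 0.014
gripper_force: 45.0
```

Request:
move_arm --targets '[[[0,0,0.01],0],[[0,0,0],0],[[0,0,0],0]]'

```text
time_s: 24.07
position: [0.4882, -0.2322, 0.0793]
ee_rot: [0.98, -0.2, 0.0, -0.0]
force: [-0.5, -0.5, 1.1]
grip_width: 0.0135
gripper_force: 45.0
```

Request:
move_arm --targets '[[[0,0,0],0],[[0,0,0],0],[[0,0,0],0],[[0,0,0],0],[[0,0,0],0],[[0,0,0],0]]' --jaw 0

```text
time_s: 24.57
position: [0.4882, -0.2322, 0.0792]
ee_rot: [0.98, -0.2, -0.0, -0.0]
force: [-0.1, 0.0, 0.4]
grip_width: 0.0436
gripper_force: 0.0
```

Request:
move_arm --targets '[[[0,0,-0.2],0],[[0,0,-0.3],0],[[0,0,-0.5],0],[[0,0,-0.5],0],[[0,0,-0.5],0],[[0,0,-0.5],0],[[0,0,-0.5],0],[[0,0,-0.5],0],[[0,0,-0.5],0],[[0,0,-0.5],0],[[0,0,-0.5],0],[[0,0,0],0],[[0,0,0],0],[[0,0,0],0]]'

```text
time_s: 25.73
position: [0.4878, -0.232, 0.229]
ee_rot: [0.98, -0.2, -0.0, -0.0]
force: [0.4, -0.2, 0.8]
grip_width: 0.044
gripper_force: 0.0
```

Run:
```python
from h import *
from station import manip
plan(manip.observe(),.488,-.232)
c=grab('scene','s7'); P=cloud(c)
cv2.imwrite('pics/s7.png',crop(c,120,150,220,110,3))
m=(np.hypot(P[...,0]-.492,P[...,1]+.233)<.02)&(P[...,2]>.06)&(P[...,2]<.14); print('tuner top z',np.percentile(P[m][:,2],98))
```

```text
t 25.73 pos [ 0.4878 -0.232   0.229 ] yaw -23.1 zaxis [-3.e-04  3.e-04 -1.e+00] F [ 0.41 -0.22  0.76] T [ 0.093  0.009 -0.067] w 0.044
units [ 0.006 -0.002 -0.   ] None
tuner top z 0.12283725077936336
```

View pics/s7.png

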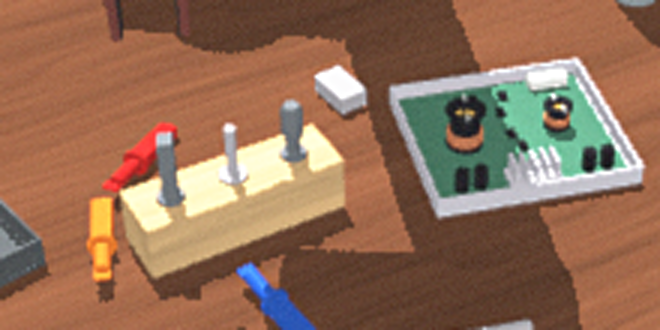

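The tuner is upright and seated at crop (168,180). Its top is at z 0.1228, against 0.1226 at the start. The driver, punch and both coils are in place. All three coloured look-alikes now lie on the bench. Handing in.

```bash
python3 -c "
from station import manip
print(manip.job_done())"
```

```text
the job is handed in; nothing more can be done
None
```

I handed the job in at about 26 s: the slug's slot is within about 2° of the index marks (camera estimate), the highest contact force I read was about 8 N, and the tuner is back upright and fully down in its own hole; the red, blue and orange look-alikes ended up lying on the bench (red and blue were already down before the gripper descended, with no contact force showing).

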